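Secure the cleaner jug and open its safety cap

TASK

On the stockroom bench a square jug of thread cleaner stands in a steel cradle under a hold-down frame. First turn the turnbutton all the way across the frame's edge to secure it, then push the jug's safety cap down, twist it counter-clockwise until it is free, and lift it off. Finish while still holding the cap in the gripper, upright, still and straight above the jug, with at least 5 cm of air between the cap and the jug's mouth; the frame stays shut, the jug stays in its cradle, and the coupling, the valve and the carton beside it stay where they are.

Things in the scene. Friction and masses are not known exactly. Their poses are not given: they have to be found in the camera images.
- holder: Fixed steel cradle: base plate 150 (x) by 220 (y) by 6 mm; origin at the centre of its underside, below the jug's axis; z up; its yaw varies. A square pocket wall 30 mm high holds the jug's foot with 1.5 mm play all round. Hinge posts of the frame at y = -75 mm; the turnbutton's post at x = 0, y = +82 mm, 106 mm high.
- frame (a joint): Hinge of the hold-down frame, rad: 0 shut (its start), grows as it opens upward. Flat aluminium frame 122 mm square, 6 mm thick, top 105 mm above the bench, with a 78 mm square opening round the jug's neck; hinge along the holder's x axis at y = -75 mm, free edge at y = +61 mm.
- turnbutton (a joint): Turnbutton pivot, rad. At 0 its bar points along the holder's +x axis, beside the frame; grows clockwise seen from above; at 1.57 the bar points along the holder's -y axis, across the frame's free edge: secured. Stops at -0.1 and 1.62; starts between 0 and 0.45; light friction (0.04 Nm), stays where left.
- turnbutton_grip (a point): Point on the pivot axis inside the turnbutton's upright steel fin, 131 mm above the bench, 8 mm below the fin's top; x along fin and bar towards the bar's long end, z up. Fin 28 mm long, 10 mm thick, from 113 to 139 mm above the bench, on a bar 12 mm wide (107 to 113 mm high) that reaches 38 mm from the pivot on its long side, 12 mm on the other.
- jug_mouth (a point): Centre of the top face of the jug's neck, 152.5 mm above the bench, inside the cap while that is on; z up, axes the jug's, which start along the holder's. White plastic jug, loose in the cradle: body 96 mm square, 92 mm high, standing 6 mm above the bench; neck 30 mm in diameter, 41 mm over its bayonet flange.
- cap_center (a point): Centre (half-way up) of the grey ribbed safety cap, 54 mm in diameter, 36 mm high, 40 g, loose, closed top up; z up, x turns with it. Locked: centre 146, top 164, lower rim 128 mm above the bench. It turns only while at least 5 mm down, only counter-clockwise seen from above; its three lugs lift out from 48 to 74 degrees of turn (aim at 62; 74 is a stop). The jug gives some 3 degrees.
- spring_pad (a joint): Spring pad in the jug's neck that pushes the cap up, m: 0 with the cap locked, negative as the cap is pushed down (its travel is the cap's), at most +0.002. About 6 N starts it moving, about 11 N holds it 7 mm down; a hard stop comes at 7.5 mm.
- coupling_mid (a point): Bystander: middle of a metal hose coupling with two side ears, 82 mm over the ears, 62 mm high, standing.
- valve_mid (a point): Bystander: middle (18 mm up) of a brass ball valve, 80 mm long, lying, with a flat dark lever on top reaching 72 mm from its middle, 51 mm high.
- carton_mid (a point): Bystander: middle of a white carton 100 by 75 by 60 mm high.

How it is judged:
By the outcome, as a careful person would: the job done as asked, in the order asked, and still so for the second after the job is handed in, while the arm keeps its last pose, push and grip.
It also fails if it takes over 51 s, if anything falls off the work surface, if the arm or the gripper's body presses on something with over 40 N, if the wrist force passes 120 N, or if a joint passes its speed limit or range.

ROBOT

A 6-joint arm with a two-finger parallel gripper is mounted at the origin on the work surface. World frame = base frame: x ahead of the robot, y to its left, z up, the work surface at z = 0. Lengths are in m, angles in rad, forces in N, time in s.
With the tool pointing down it reaches from about 0.275 to 0.85 m from the base axis. Payload 19 kg.
Tool frame: the origin (TCP) lies midway between the tips of the shut fingers; the grasp point (between the pads) lies 19 mm behind it; z points along the fingers, x is the direction in which the jaws open and shut, and the axes are right-handed (so a half turn about z gives the same grasp; the last joint's range is limited). The gripper opens to 85 mm and grips with 20 to 120 N. Pads are 22 mm wide; open, the fingers measure 114 mm over their backs; the gripper's body (76 mm by 85 mm) begins 54 mm behind the grasp point. The pads swing forward as they close: fully open they stand 13 mm farther back than shut.
Start: joints at [-1.433, 0.15, 1.437, -0, 1.554, -0.134], TCP at [0.154, -0.554, 0.198] pointing down, gripper open.
Joint ranges: [-2.8, 2.8], [-0.68, 2.1], [0.12, 2.68], [-1.39, 4.53], [0.16, 2.79], [-2.81, 2.81]. Speed limits (rad/s): [1.89, 1.89, 2.22, 3.01, 3.01, 3.01].

INTERFACE

Orientations are given as a rotation vector (axis times angle).
In Python, from bench import env, imaging, workorder gives the robot as it stands.
- The arm moves only by the tool jog_arm, never from a script. Its argument "plan" is a list of rows, each an object of numbers: "tx", "ty", "tz": the shift along the tool's x, y, z in cm; "ax", "ay", "az": the turn, a rotation vector about the tool's x, y, z in degrees. In form: [{"tx": .., "ty": .., "tz": .., "ax": .., "ay": .., "az": ..}, ...]. A call has 1 to 20 rows; each row is the pose to reach, as a shift and turn from the pose commanded when the call began, along the tool's axes at that moment; what a row does not reach only later rows make up. A row lasts 1/10 s, in which the tool goes at most 50 mm and 8.59 degrees, less where a joint would pass 70% of its speed; a pose out of reach is approached as far as the arm can. A call with a gripper value outside its range is refused whole. "hand" is the gripper's target within -1 to 1 (fully open at 1, half-way at 0, shut at -1), set as the call begins (left out, the last holds). The fingers move at their own pace and stop on an object; "newtons" is the grip in N (left out, the last holds). Time passes only in rows, so rows that repeat a pose let the fingers close. It gives the time, the measured TCP pose, the force and the opening at its end, in the units of the state.
- env.read_state(): the state, without advancing time (a new reading comes with each control period).
- imaging.snapshot(name): name is "side" or "top" or "wrist"; returns the picture (400x640x3 uint8, blue, green, red); there is no depth.
- imaging.camera_info(name): a dict with "camera_matrix" (3x3 intrinsics, pixels), "R" (3x3) and "t" (3): a world point X has camera coordinates R X + t. Camera axes: x right, y down, z forward; pixel columns grow to the right and rows downward; lengths in m; the calibration is good to about 2 mm. The wrist camera is an equidistant fisheye: a pixel r from the principal point sees the ray r / f radians off the axis. A picture is of the moment at which its call begins: read the wrist's pose just before it. camera_info takes no time and is no camera call; for the wrist camera it gives the pose at the moment of the call.
- workorder.close_job(): hands the job in, once; it reports no verdict.
The state is a dict: "t": time; "joint_positions": joint angles; "joint_velocities": joint speeds; "effort": joint torques, N m; "ee_pos": TCP position; "eef_rot": TCP orientation; "contact_force": force on the tool from outside, world axes, zero at the start; "moment": the same for the moment, N m; "finger_gap": finger opening in m.
Only numpy, scipy, OpenCV 4.12 (cv2) and the standard library are available. Lean on these libraries where they do the work, as an engineer would, in place of code of your own. Each camera call takes 0.05 s, during which the arm holds its last target.

## Working session

There is one attempt and no reset: what is moved stays moved. The work goes in short steps, Python scripts to look and compute and a tool call to move; the robot and the scene stay as the last step left them, time stands still between calls to the robot, and variables do not carry over. Pictures are saved under pics/ and viewed, and the job is handed in when it is done.

Besides the shell and the picture viewer there is one more tool, called after ">>>" by a JSON object that holds its "name" and its "arguments". jog_arm: Moves the arm, as the interface text tells. Its arguments: {"type":"object","properties":{"plan":{"type":"array"},"hand":{"type":"number"},"newtons":{"type":"number"}},"required":["plan"]}

```bash
mkdir -p pics; ls
python3 - <<'E'
from bench import env, imaging, workorder
import cv2
s=env.read_state();print(s)
for n in("side","top","wrist"):
    cv2.imwrite(f"pics/{n}0.png",imaging.snapshot(n)); i=imaging.camera_info(n);print(n,i)
E
```

```text
pics
{'t': 0.0, 'joint_positions': array([-1.43298882e+00,  1.51000365e-01,  1.43799780e+00, -2.82042051e-05,
        1.55381285e+00, -1.34005649e-01]), 'joint_velocities': array([ 0.00171864,  0.00041473,  0.00161379, -0.00044602, -0.00096473,
       -0.00017268]), 'effort': array([ 3.29382437e-04, -7.13046312e+01, -5.70862126e+01, -4.36217624e-05,
        9.09030583e-03,  3.03525985e-05]), 'ee_pos': array([ 0.15430435, -0.55361844,  0.19698385]), 'eef_rot': array([-2.50126865e+00,  1.89946864e+00,  1.38671903e-03]), 'contact_force': array([-0.08652107, -0.01496494, -0.51709141]), 'moment': array([ 0.05052473, -0.03441351, -0.0068393 ]), 'finger_gap': 0.08486911073841644}
side {'camera_matrix': array([[462.62337591,   0.        , 321.30035869],
       [  0.        , 462.62337591, 212.45426874],
       [  0.        ,   0.        ,   1.        ]]), 'R': array([[-0.972606  , -0.23218353,  0.01133028],
       [-0.15035346,  0.59115447, -0.79242049],
       [ 0.17728904, -0.77241647, -0.60986999]]), 't': array([0.5900518 , 0.14361156, 0.99328985])}
top {'camera_matrix': array([[429.05172186,   0.        , 314.43831794],
       [  0.        , 429.05172186, 201.6886266 ],
       [  0.        ,   0.        ,   1.        ]]), 'R': array([[ 0.0279268 , -0.99937559,  0.02164548],
       [-0.98894477, -0.03077707, -0.1450552 ],
       [ 0.14563081, -0.01735526, -0.98918677]]), 't': array([0.01328685, 0.61020831, 1.10972635])}
wrist {'camera_matrix': array([[309.70691629,   0.        , 318.96740456],
       [  0.        , 309.70691629, 197.55928901],
       [  0.        ,   0.        ,   1.        ]]), 'R': array([[ 2.68708336e-01, -9.63221394e-01, -6.14145107e-04],
       [-9.24055971e-01, -2.57962281e-01,  2.82092228e-01],
       [-2.71875695e-01, -7.52330286e-02, -9.59387095e-01]]), 't': array([-0.57591608, -0.03680431,  0.37806406])}
```

View pics/side0.png

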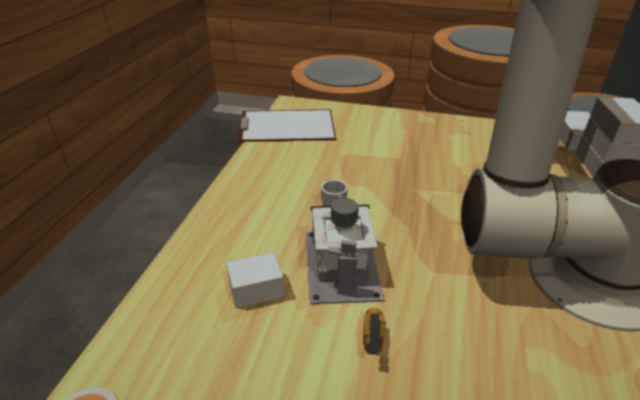

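View pics/top0.png

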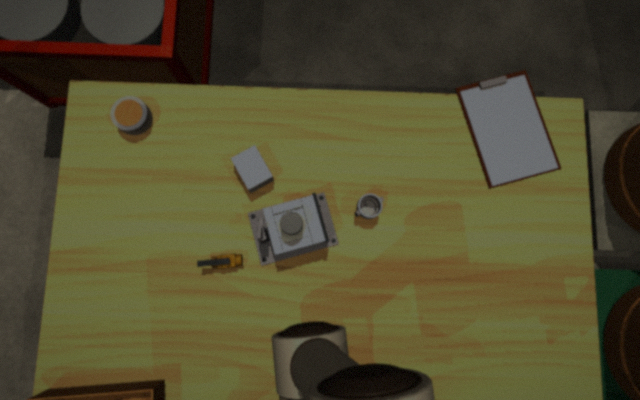

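View pics/wrist0.png

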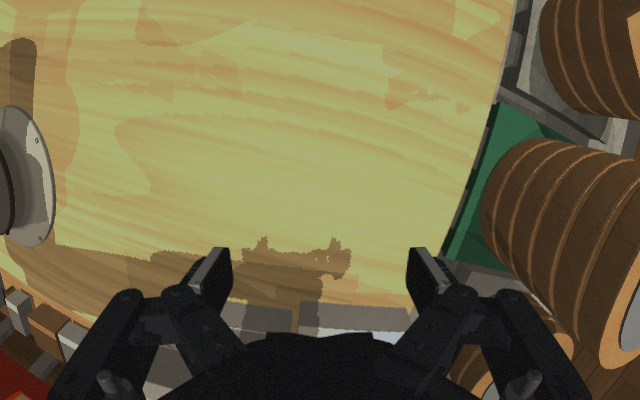

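The side view shows the cap at about (345,211), with the turnbutton's post toward the camera at (347,265). In the top view the cap is at (291,225) and the turnbutton at about (264,232). I'll enlarge both.

Run:
```python
import cv2
a=cv2.imread("pics/top0.png")[185:280,185:385];b=cv2.imread("pics/side0.png")[170:310,290:400]
cv2.imwrite("pics/topz.png",cv2.resize(a,None,fx=4,fy=4,interpolation=cv2.INTER_CUBIC))
cv2.imwrite("pics/sidez.png",cv2.resize(b,None,fx=4,fy=4,interpolation=cv2.INTER_CUBIC))
```

```text
(no output)
```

View pics/topz.png

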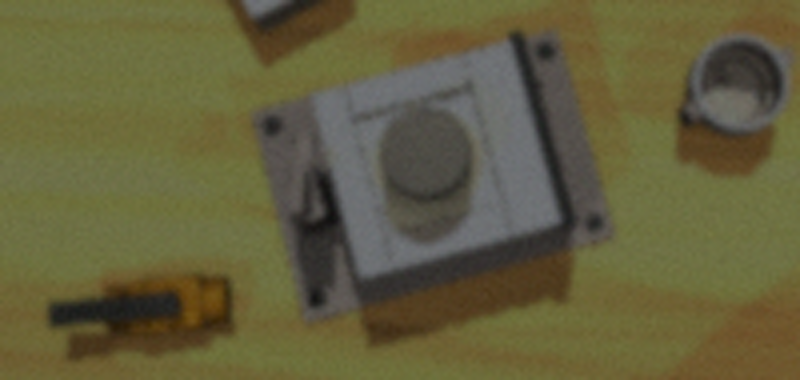

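View pics/sidez.png

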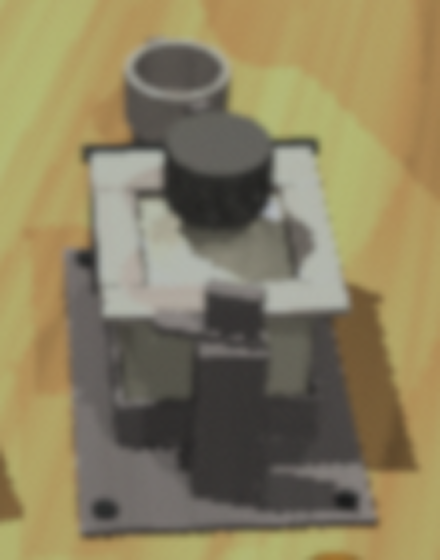

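```bash
cat > h.py <<'E'
import numpy as np, cv2
from bench import env, imaging
from scipy.spatial.transform import Rotation as Ro
def ray(n,uv,info=None):
    i=info or imaging.camera_info(n); K=i["camera_matrix"]
    x=(uv[0]-K[0,2])/K[0,0]; y=(uv[1]-K[1,2])/K[1,1]
    if n=="wrist":
        r=np.hypot(x,y); d=np.array([x/r*np.sin(r),y/r*np.sin(r),np.cos(r)]) if r>0 else np.array([0,0,1.])
    else: d=np.array([x,y,1.])
    return -i["R"].T@i["t"], i["R"].T@d
def onz(n,uv,z,info=None):
    c,d=ray(n,uv,info); return c+d*(z-c[2])/d[2]
def proj(n,X,info=None):
    i=info or imaging.camera_info(n); K=i["camera_matrix"]; p=i["R"]@np.asarray(X)+i["t"]
    if n=="wrist":
        th=np.arctan2(np.hypot(p[0],p[1]),p[2]); h=np.hypot(p[0],p[1]); q=p[:2]/h*th
    else: q=p[:2]/p[2]
    return np.array([K[0,0]*q[0]+K[0,2],K[1,1]*q[1]+K[1,2]])
def totool(X):
    s=env.read_state(); return Ro.from_rotvec(s["eef_rot"]).inv().apply(np.asarray(X)-s["ee_pos"])
E
python3 - <<'E'
from h import *
T=lambda p:(p[0]/4+185-.4,p[1]/4+185-.4)
S=lambda p:(p[0]/4+290-.4,p[1]/4+170-.4)
P={k:onz("top",T(v),.006) for k,v in dict(TL=(255,110),BL=(308,320),BR=(610,237),TR=(555,30)).items()}
print(P); c=sum(P.values())/4; print("plate c",c)
y=P["TL"]+P["BL"]-P["TR"]-P["BR"]; x=P["TL"]+P["TR"]-P["BL"]-P["BR"]
print("yaw from y",np.degrees(np.arctan2(-y[0],y[1])),"from x",np.degrees(np.arctan2(x[1],x[0])), np.linalg.norm(y)/2,np.linalg.norm(x)/2)
print("cap top",onz("top",T((430,152)),.164))
print("cap side",onz("side",S((219,143)),.164))
print("fin top", onz("top",T((312,185)),.139),"side",onz("side",S((237,290)),.139))
s=env.read_state();print(Ro.from_rotvec(s["eef_rot"]).as_matrix())
i=imaging.camera_info("wrist");print("cam pos",-i["R"].T@i["t"], "axis",i["R"][2])
E
```

```text
{'TL': array([0.58047676, 0.21223477, 0.006     ]), 'BL': array([0.43820088, 0.1691907 , 0.006     ]), 'BR': array([ 0.50025596, -0.03481444,  0.006     ]), 'TR': array([0.64300442, 0.00650874, 0.006     ])}
plate c [0.5404845  0.08827994 0.006     ]
yaw from y 16.91240402024244 from x 16.48876245205083 0.21412642022571804 0.14862427847291623
cap top [0.53982225 0.08531243 0.164     ]
cap side [0.5399251  0.09034729 0.164     ]
fin top [0.51991506 0.15719709 0.139     ] side [0.51480264 0.16858657 0.139     ]
[[ 2.68499718e-01 -9.63279756e-01 -1.18303720e-04]
 [-9.63279408e-01 -2.68499723e-01  8.24806489e-04]
 [-8.26283909e-04 -1.07500773e-04 -9.99999653e-01]]
cam pos [ 0.22353064 -0.53578591  0.37273829] axis [-0.2718757  -0.07523303 -0.95938709]
```

>>> {"name": "jog_arm", "arguments": {"plan": [{"tx":-4,"ty":-4,"tz":-4,"az":-8},{"tx":-58,"ty":-54.2,"tz":-8.3,"az":-174},{"tx":-58,"ty":-54.2,"tz":-8.3,"az":-174},{"tx":-58,"ty":-54.2,"tz":-8.3,"az":-174},{"tx":-58,"ty":-54.2,"tz":-8.3,"az":-174},{"tx":-58,"ty":-54.2,"tz":-8.3,"az":-174},{"tx":-58,"ty":-54.2,"tz":-8.3,"az":-174},{"tx":-58,"ty":-54.2,"tz":-8.3,"az":-174},{"tx":-58,"ty":-54.2,"tz":-8.3,"az":-174},{"tx":-58,"ty":-54.2,"tz":-8.3,"az":-174},{"tx":-58,"ty":-54.2,"tz":-8.3,"az":-174},{"tx":-58,"ty":-54.2,"tz":-8.3,"az":-174},{"tx":-58,"ty":-54.2,"tz":-8.3,"az":-174},{"tx":-58,"ty":-54.2,"tz":-8.3,"az":-174},{"tx":-58,"ty":-54.2,"tz":-8.3,"az":-174},{"tx":-58,"ty":-54.2,"tz":-8.3,"az":-174},{"tx":-58,"ty":-54.2,"tz":-8.3,"az":-174},{"tx":-58,"ty":-54.2,"tz":-8.3,"az":-174},{"tx":-58,"ty":-54.2,"tz":-8.3,"az":-174},{"tx":-58,"ty":-54.2,"tz":-8.3,"az":-174}], "hand": -0.2, "newtons": 60}}

```text
invalid input
```

>>> {"name": "jog_arm", "arguments": {"plan": [{"tx":-4,"ty":-4,"tz":-4,"ax":0,"ay":0,"az":-8},{"tx":-58,"ty":-54.2,"tz":-8.3,"ax":0,"ay":0,"az":-174},{"tx":-58,"ty":-54.2,"tz":-8.3,"ax":0,"ay":0,"az":-174},{"tx":-58,"ty":-54.2,"tz":-8.3,"ax":0,"ay":0,"az":-174},{"tx":-58,"ty":-54.2,"tz":-8.3,"ax":0,"ay":0,"az":-174},{"tx":-58,"ty":-54.2,"tz":-8.3,"ax":0,"ay":0,"az":-174},{"tx":-58,"ty":-54.2,"tz":-8.3,"ax":0,"ay":0,"az":-174},{"tx":-58,"ty":-54.2,"tz":-8.3,"ax":0,"ay":0,"az":-174},{"tx":-58,"ty":-54.2,"tz":-8.3,"ax":0,"ay":0,"az":-174},{"tx":-58,"ty":-54.2,"tz":-8.3,"ax":0,"ay":0,"az":-174},{"tx":-58,"ty":-54.2,"tz":-8.3,"ax":0,"ay":0,"az":-174},{"tx":-58,"ty":-54.2,"tz":-8.3,"ax":0,"ay":0,"az":-174},{"tx":-58,"ty":-54.2,"tz":-8.3,"ax":0,"ay":0,"az":-174},{"tx":-58,"ty":-54.2,"tz":-8.3,"ax":0,"ay":0,"az":-174},{"tx":-58,"ty":-54.2,"tz":-8.3,"ax":0,"ay":0,"az":-174},{"tx":-58,"ty":-54.2,"tz":-8.3,"ax":0,"ay":0,"az":-174},{"tx":-58,"ty":-54.2,"tz":-8.3,"ax":0,"ay":0,"az":-174},{"tx":-58,"ty":-54.2,"tz":-8.3,"ax":0,"ay":0,"az":-174},{"tx":-58,"ty":-54.2,"tz":-8.3,"ax":0,"ay":0,"az":-174},{"tx":-58,"ty":-54.2,"tz":-8.3,"ax":0,"ay":0,"az":-174}], "hand": -0.2, "newtons": 60}}

```text
t: 2.15
ee_pos: [0.5207, 0.1505, 0.2803]
eef_rot: [-2.076, -2.357, 0.001]
contact_force: [0.6, -0.5, 0.0]
finger_gap: 0.034
```

Run:
```python
from h import *
import pickle
s=env.read_state();i=imaging.camera_info("wrist")
im=imaging.snapshot("wrist");cv2.imwrite("pics/w1.png",im);pickle.dump((s,i),open("w1.pkl","wb"))
R=Ro.from_rotvec(s["eef_rot"]).as_matrix();print(R,s["ee_pos"],s["joint_positions"])
print(proj("wrist",[.5164,.1665,.139],i),proj("wrist",[.54,.088,.164],i),proj("wrist",[.54,.088,.105],i))
```

```text
[[-1.26047936e-01  9.92023931e-01 -6.61732194e-04]
 [ 9.92024150e-01  1.26047952e-01 -1.73075816e-05]
 [ 6.62404528e-05 -6.58635902e-04 -9.99999781e-01]] [0.5206869  0.15053991 0.28027007] [ 1.39221249e-01  6.75864858e-02  1.36426952e+00  7.54234599e-05
  1.71039438e+00 -1.55794875e+00]
[335.80153947 176.13765272] [255.32691297 195.04333419] [265.18717618 181.39317734]
```

View pics/w1.png

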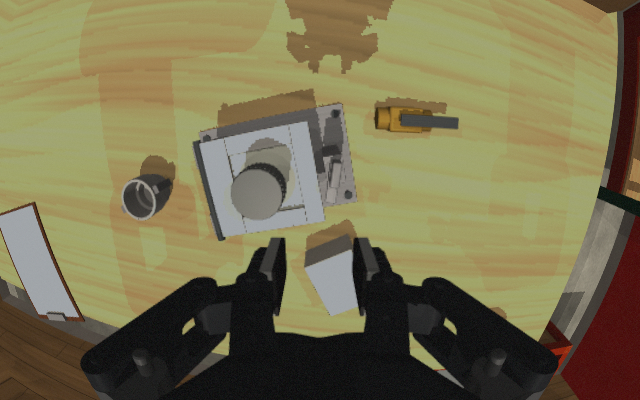

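The wrist view shows the fin and bar at about (333,178), the cap's top at (258,192) and the carton at (330,270). I'll enlarge it for the fin's angle.

Run:
```python
import cv2
a=cv2.imread("pics/w1.png")[90:250,190:370]
cv2.imwrite("pics/w1z.png",cv2.resize(a,None,fx=4,fy=3.7 if 0 else 4,interpolation=cv2.INTER_CUBIC)[:600])
a=cv2.imread("pics/w1.png")[135:215,300:370]
cv2.imwrite("pics/w1f.png",cv2.resize(a,None,fx=7,fy=7,interpolation=cv2.INTER_CUBIC)*1)
```

```text
(no output)
```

View pics/w1z.png

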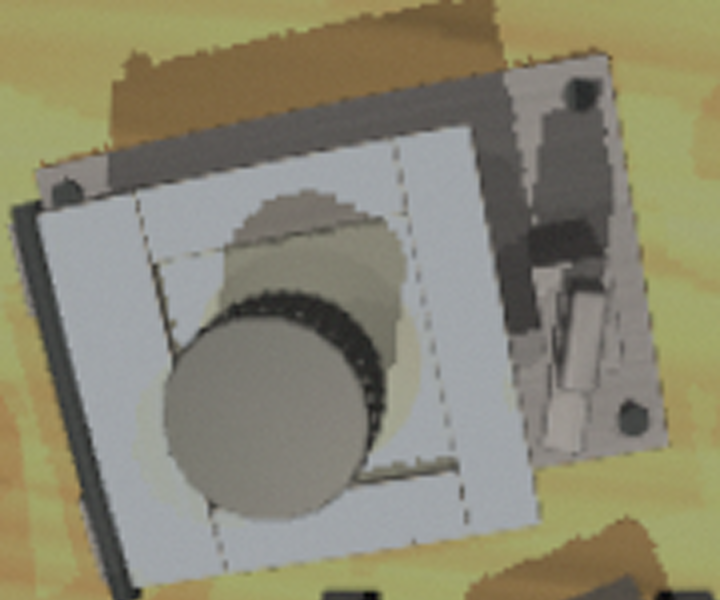

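View pics/w1f.png

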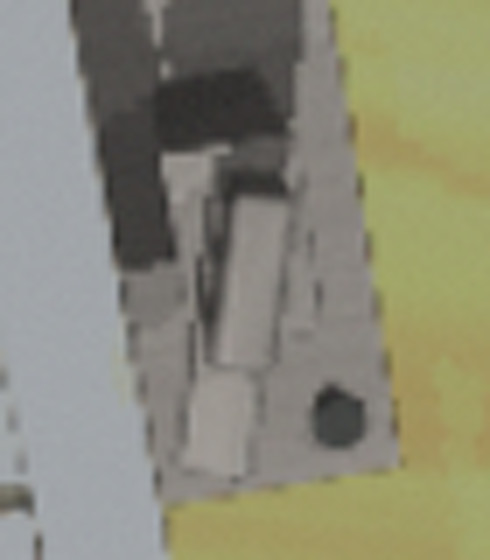

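Run:
```python
from h import *
import pickle
s,i=pickle.load(open("w1.pkl","rb"))
F=lambda p:(p[0]/7+300-.43,p[1]/7+135-.43); Z=lambda p:(p[0]/4+190-.4,p[1]/4+90-.4)
f=[onz("wrist",F(p),.139,i) for p in[(232,195),(288,200),(272,368),(216,362)]]
print(np.round(f,4)); c=sum(f)/4; print("fin c",c, "len",np.linalg.norm(f[0]-f[3]),np.linalg.norm(f[1]-f[2]),"th",np.linalg.norm(f[0]-f[1]))
d=f[3]+f[2]-f[0]-f[1]; print("fin heading",np.degrees(np.arctan2(d[1],d[0])))
b=(onz("wrist",F((190,470)),.113,i)+onz("wrist",F((245,475)),.113,i))/2;print("bar end",b,np.linalg.norm((b-c)[:2]),np.degrees(np.arctan2(*(b-c)[1::-1])))
fr=[onz("wrist",Z(p),.105,i) for p in[(43,212),(468,127),(540,520),(135,588)]]
print(np.round(fr,4),"frame c",sum(fr)/4)
y=fr[1]+fr[2]-fr[0]-fr[3];x=fr[3]+fr[2]-fr[0]-fr[1]
print("yaw",np.degrees(np.arctan2(-y[0],y[1])),np.degrees(np.arctan2(x[1],x[0])),np.linalg.norm(x)/2,np.linalg.norm(y)/2)
cc=onz("wrist",Z((267,418)),.164,i);print("cap",cc)
yw=np.radians(np.degrees(np.arctan2(x[1],x[0])));print("pred pivot from cap",cc[:2]+.082*np.array([-np.sin(yw),np.cos(yw)]))
print("pred fin tip corners",proj("wrist",[.5164,.1665,.139],i), "frame mid y=+61 edge",(fr[1]+fr[2])/2)
```

```text
[[0.5024 0.1613 0.139 ]
 [0.502  0.1697 0.139 ]
 [0.5278 0.1709 0.139 ]
 [0.528  0.1624 0.139 ]]
fin c [0.51505847 0.16606872 0.139     ] len 0.025629811610106364 0.02582344954510895 th 0.008356884097724395
fin heading 2.6261615989316054
bar end [0.55301659 0.16702057 0.113     ] 0.03797005014527927 1.4364545481910385
[[0.5019 0.0045 0.105 ]
 [0.465  0.1282 0.105 ]
 [0.5783 0.1634 0.105 ]
 [0.6185 0.0388 0.105 ]] frame c [0.54090178 0.08374364 0.105     ]
yaw 17.260496675243928 16.845332642016924 0.12009502682586128 0.1299750918808328
cap [0.53889734 0.08896792 0.164     ]
pred pivot from cap [0.51513463 0.16744934]
pred fin tip corners [335.80153947 176.13765272] frame mid y=+61 edge [0.52161891 0.14580452 0.105     ]
```

>>> {"name": "jog_arm", "arguments": {"plan": [{"tx":1.65,"ty":-0.31,"tz":3,"ax":0,"ay":0,"az":5},{"tx":1.65,"ty":-0.31,"tz":7,"ax":0,"ay":0,"az":5},{"tx":1.65,"ty":-0.31,"tz":11,"ax":0,"ay":0,"az":5},{"tx":1.65,"ty":-0.31,"tz":11.5,"ax":0,"ay":0,"az":5},{"tx":1.65,"ty":-0.31,"tz":11.5,"ax":0,"ay":0,"az":5}]}}

```text
t: 2.7
ee_pos: [0.5155, 0.1663, 0.1659]
eef_rot: [-2.186, -2.255, 0.001]
contact_force: [-0.1, -0.0, 0.7]
finger_gap: 0.0342
```

Run:
```python
from h import *
import pickle
s=env.read_state();i=imaging.camera_info("wrist")
im=imaging.snapshot("wrist");pickle.dump((s,i),open("w2.pkl","wb"))
cv2.imwrite("pics/w2.png",im);cv2.imwrite("pics/w2z.png",cv2.resize(im[130:270,240:400],None,fx=4,fy=4,interpolation=cv2.INTER_CUBIC))
```

```text
(no output)
```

View pics/w2z.png

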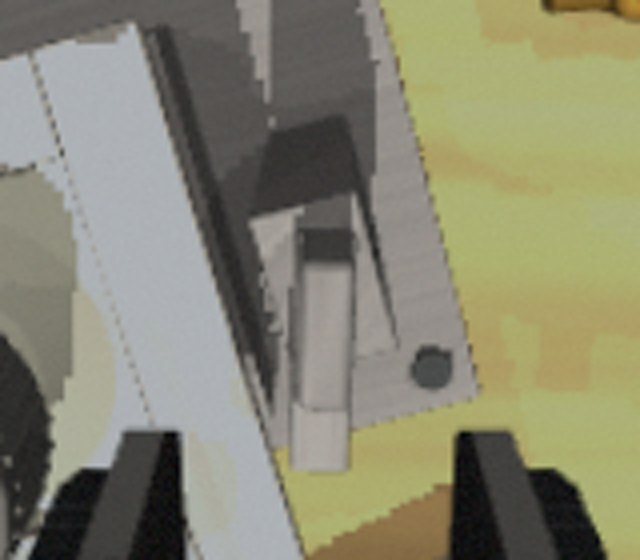

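Run:
```python
from h import *
import pickle
s,i=pickle.load(open("w2.pkl","rb"))
Z=lambda p:(p[0]/4+240-.4,p[1]/4+130-.4)
f=np.array([onz("wrist",Z(p),.139,i) for p in[(301,261),(352,262),(350,411),(301,410)]])
c=f.mean(0);d=f[3]+f[2]-f[0]-f[1];print(c,np.linalg.norm(d)/2,np.linalg.norm(f[0]-f[1]),np.degrees(np.arctan2(d[1],d[0])))
print("tool shift",totool(c), Ro.from_rotvec(s["eef_rot"]).as_matrix()[:,0])
```

```text
[0.5152875  0.16652009 0.139     ] 0.02735712350964016 0.008666281323104905 1.5372030097650382
tool shift [ 0.00017015 -0.00097081  0.02825033] [-3.07428545e-02  9.99527325e-01 -5.40039902e-05]
```

>>> {"name": "jog_arm", "arguments": {"plan": [{"tx":0,"ty":0,"tz":2.5,"ax":0,"ay":0,"az":0},{"tx":0,"ty":0,"tz":5.0,"ax":0,"ay":0,"az":0},{"tx":0,"ty":0,"tz":5.0,"ax":0,"ay":0,"az":0},{"tx":0,"ty":0,"tz":5.0,"ax":0,"ay":0,"az":0}]}}

```text
t: 3.15
ee_pos: [0.5166, 0.1665, 0.1178]
eef_rot: [2.185, 2.256, 0.003]
contact_force: [-0.3, 0.2, 0.8]
finger_gap: 0.0345
```

>>> {"name": "jog_arm", "arguments": {"plan": [{"tx":0,"ty":0,"tz":0.005,"ax":0,"ay":0,"az":0},{"tx":0,"ty":0,"tz":0,"ax":0,"ay":0,"az":0},{"tx":0,"ty":0,"tz":0,"ax":0,"ay":0,"az":0},{"tx":0,"ty":0,"tz":0,"ax":0,"ay":0,"az":0},{"tx":0,"ty":0,"tz":0,"ax":0,"ay":0,"az":0}], "hand": -1, "newtons": 40}}

```text
t: 3.65
ee_pos: [0.5157, 0.1664, 0.1158]
eef_rot: [2.185, 2.257, 0.0]
contact_force: [0.4, 0.0, 1.1]
finger_gap: -0.0
```

Run:
```python
from h import *
import pickle
print(env.read_state())
s=env.read_state();i=imaging.camera_info("wrist")
im=imaging.snapshot("wrist");pickle.dump((s,i),open("w3.pkl","wb"))
cv2.imwrite("pics/w3.png",im)
im=imaging.snapshot("side")
cv2.imwrite("pics/s3z.png",cv2.resize(im[130:310,260:430],None,fx=3,fy=3,interpolation=cv2.INTER_CUBIC))
```

```text
{'t': 3.65, 'joint_positions': array([ 1.69809153e-01,  1.23586048e-01,  1.63506298e+00,  9.40865121e-05,
        1.38279244e+00, -1.43355755e+00]), 'joint_velocities': array([ 1.94743463e-03,  1.51701098e-03,  2.60415813e-03,  3.65704322e-04,
       -1.39065238e-03,  9.40818662e-05]), 'effort': array([ 2.82791640e-03, -6.65841007e+01, -5.48898661e+01,  4.28045678e-04,
        9.19677346e-03,  1.53969406e-03]), 'ee_pos': array([0.51572535, 0.16638059, 0.11582158]), 'eef_rot': array([2.18498150e+00, 2.25729212e+00, 2.77381595e-04]), 'contact_force': array([0.44642002, 0.01199662, 1.14778504]), 'moment': array([-0.01676609, -0.02402252, -0.02155581]), 'finger_gap': -4.763908948580467e-05}
```

View pics/w3.png

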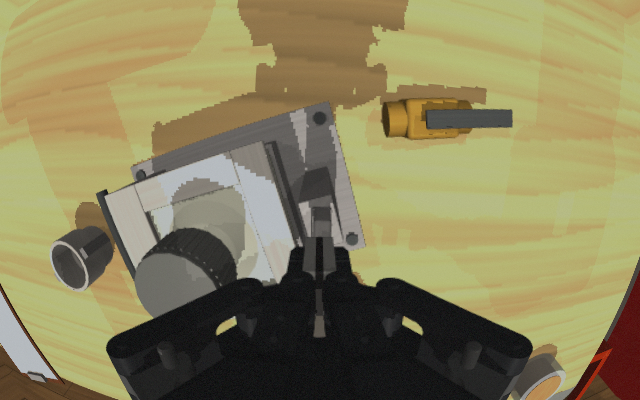

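View pics/s3z.png

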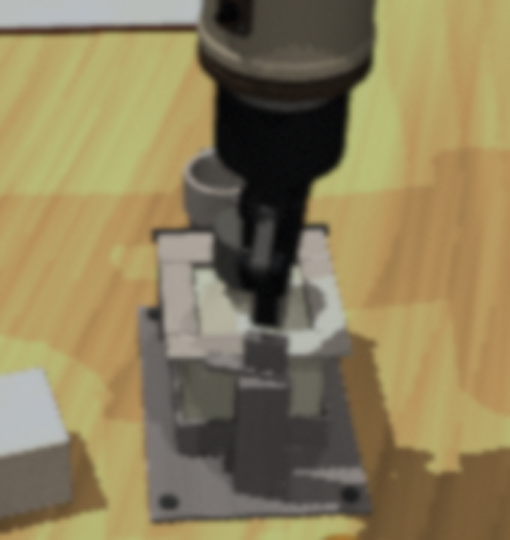

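Run:
```python
from h import *
import pickle
s,i=pickle.load(open("w3.pkl","rb"))
p=s["ee_pos"]
for X in (p,p+[0,0,.019],[.5153,.1665,.139],[.5153,.1665,.113]):
    a=proj("side",X);print(X,"side zoom",(a-[260,130])*3,"wrist",proj("wrist",X,i))
im=cv2.imread("pics/w3.png")[190:340,240:400]
im=cv2.convertScaleAbs(im,alpha=1.7,beta=15)
cv2.imwrite("pics/w3z.png",cv2.resize(im,None,fx=4,fy=4,interpolation=cv2.INTER_CUBIC))
```

```text
[0.51572535 0.16638059 0.11582158] side zoom [264.04110496 361.21653399] wrist [320.95172136 228.81628253]
[0.51572535 0.16638059 0.13482158] side zoom [265.44547831 338.81740071] wrist [321.14323145 241.67570995]
[0.5153, 0.1665, 0.139] side zoom [266.38991036 334.04250705] wrist [321.43907916 244.15667819]
[0.5153, 0.1665, 0.113] side zoom [264.45461995 364.72563617] wrist [321.14299202 226.4753722 ]
```

View pics/w3z.png

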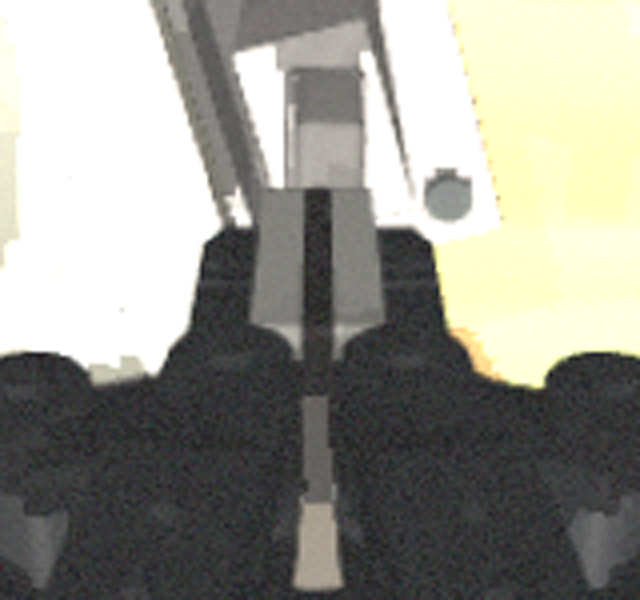

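Run:
```python
from h import *
im=imaging.snapshot("side")
im=cv2.convertScaleAbs(im[185:275,300:400],alpha=1.6,beta=20)
cv2.imwrite("pics/s4z.png",cv2.resize(im,None,fx=6,fy=6,interpolation=cv2.INTER_CUBIC))
p=env.read_state()["ee_pos"]
for dz in(0,.01,.02,.03,.04):print(dz,(proj("side",p+[0,.011*0,dz])-[300,185])*6)
```

```text
0 [288.18732196 392.84837074]
0.01 [289.65694455 369.42304467]
0.02 [291.1470893  345.67060184]
0.03 [292.6581891  321.58414214]
0.04 [294.19068908 297.15657008]
```

View pics/s4z.png

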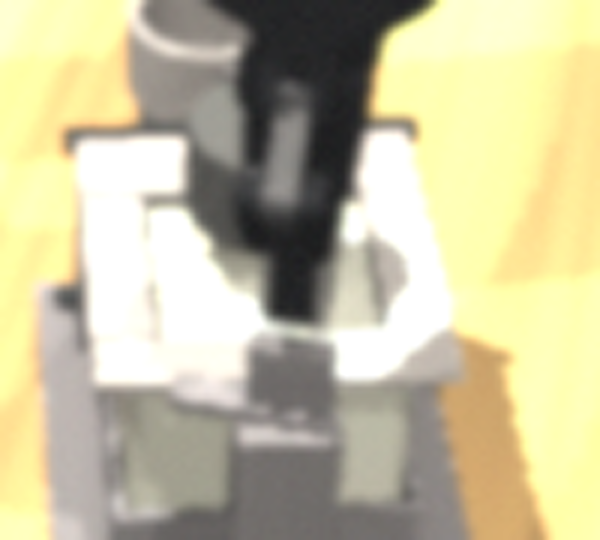

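Run:
```python
from h import *
import pickle
s,i=pickle.load(open("w2.pkl","rb"))
R=Ro.from_rotvec(s["eef_rot"]).as_matrix()
for uv in((285.1,237.1),(353.4,237.1)):
    c,d=ray("wrist",uv,i);c=R.T@(c-s["ee_pos"]);d=R.T@d
    print("cam in tool",c)
    for x in(.0172,-.0172):
        k=(x-c[0])/d[0]
        if k>0:print("by x",c+k*d)
    for y in (-.011,0):print("by y",y,c+(y-c[1])/d[1]*d)
```

```text
cam in tool [-0.00114962 -0.07118056 -0.17559415]
by x [-0.0172     -0.01263424 -0.04176835]
by y -0.011 [-0.01764802 -0.011      -0.0380328 ]
by y 0 [-0.02066366  0.         -0.01288888]
cam in tool [-0.00114962 -0.07118056 -0.17559415]
by x [ 0.0172     -0.00489977 -0.02405459]
by y -0.011 [ 0.01551117 -0.011      -0.0380017 ]
by y 0 [ 0.01855649  0.         -0.0128521 ]
```

The finger gap reads zero with almost no force, so the fingers closed above the fin. Both views put the real fingertips about 31 mm behind the reported TCP. I'll reopen, go 2.7 cm lower and watch the force.

>>> {"name": "jog_arm", "arguments": {"plan": [{"tx":0,"ty":0,"tz":0,"ax":0,"ay":0,"az":0},{"tx":0,"ty":0,"tz":0,"ax":0,"ay":0,"az":0},{"tx":0,"ty":0,"tz":0,"ax":0,"ay":0,"az":0},{"tx":0,"ty":0,"tz":0.5,"ax":0,"ay":0,"az":0},{"tx":0,"ty":0,"tz":1,"ax":0,"ay":0,"az":0},{"tx":0,"ty":0,"tz":1.0,"ax":0,"ay":0,"az":0}], "hand": -0.2}}

```text
t: 4.4
ee_pos: [0.5152, 0.1663, 0.1046]
eef_rot: [-2.184, -2.257, 0.002]
contact_force: [0.4, -0.8, 1.5]
finger_gap: 0.0343
```

>>> {"name": "jog_arm", "arguments": {"plan": [{"tx":0,"ty":0,"tz":0.5,"ax":0,"ay":0,"az":0},{"tx":0,"ty":0,"tz":1,"ax":0,"ay":0,"az":0},{"tx":0,"ty":0,"tz":1.4,"ax":0,"ay":0,"az":0},{"tx":0,"ty":0,"tz":1.7,"ax":0,"ay":0,"az":0},{"tx":0,"ty":0,"tz":1.7,"ax":0,"ay":0,"az":0}]}}

```text
t: 4.9
ee_pos: [0.5155, 0.1663, 0.0881]
eef_rot: [-2.185, -2.257, 0.001]
contact_force: [0.4, 0.0, -0.6]
finger_gap: 0.0342
```

Run:
```python
from h import *
im=imaging.snapshot("side")
im=cv2.convertScaleAbs(im[185:275,300:400],alpha=1.6,beta=20)
cv2.imwrite("pics/s5z.png",cv2.resize(im,None,fx=6,fy=6,interpolation=cv2.INTER_CUBIC))
im=imaging.snapshot("wrist")
cv2.imwrite("pics/w5.png",cv2.convertScaleAbs(im,alpha=1.4,beta=15))
```

```text
(no output)
```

View pics/s5z.png

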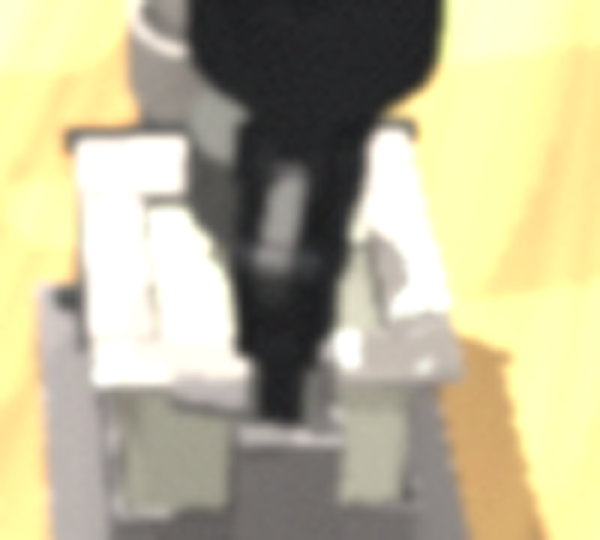

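View pics/w5.png

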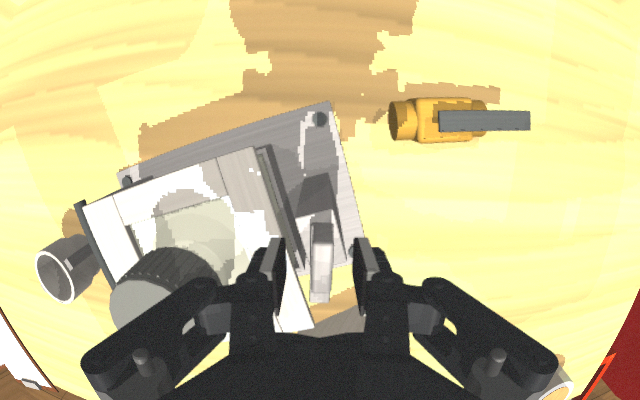

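The front finger now covers the fin in the side view, and the fin sits between the fingers at (321,265) in the wrist view. Now I'll close.

>>> {"name": "jog_arm", "arguments": {"plan": [{"tx":0,"ty":0,"tz":0,"ax":0,"ay":0,"az":0},{"tx":0,"ty":0,"tz":0,"ax":0,"ay":0,"az":0},{"tx":0,"ty":0,"tz":0,"ax":0,"ay":0,"az":0},{"tx":0,"ty":0,"tz":0,"ax":0,"ay":0,"az":0}], "hand": -1}}

```text
t: 5.4
ee_pos: [0.5156, 0.1674, 0.0891]
eef_rot: [-2.184, -2.257, -0.002]
contact_force: [-2.9, 7.9, 2.7]
finger_gap: 0.0087
```

>>> {"name": "jog_arm", "arguments": {"plan": [{"tx":0.05,"ty":0,"tz":0,"ax":0,"ay":0,"az":4},{"tx":0.05,"ty":0,"tz":0,"ax":0,"ay":0,"az":10},{"tx":0.05,"ty":0,"tz":0,"ax":0,"ay":0,"az":16},{"tx":0.05,"ty":0,"tz":0,"ax":0,"ay":0,"az":22},{"tx":0.05,"ty":0,"tz":0,"ax":0,"ay":0,"az":28},{"tx":0.05,"ty":0,"tz":0,"ax":0,"ay":0,"az":34},{"tx":0.05,"ty":0,"tz":0,"ax":0,"ay":0,"az":40},{"tx":0.05,"ty":0,"tz":0,"ax":0,"ay":0,"az":40}]}}

```text
t: 6.2
ee_pos: [0.5156, 0.1676, 0.0891]
eef_rot: [-2.827, -1.368, -0.001]
contact_force: [-2.0, 5.3, 3.8]
finger_gap: 0.0083
```

>>> {"name": "jog_arm", "arguments": {"plan": [{"tx":0,"ty":0,"tz":0,"ax":0,"ay":0,"az":6},{"tx":0,"ty":0,"tz":0,"ax":0,"ay":0,"az":12},{"tx":0,"ty":0,"tz":0,"ax":0,"ay":0,"az":18},{"tx":0,"ty":0,"tz":0,"ax":0,"ay":0,"az":24},{"tx":0,"ty":0,"tz":0,"ax":0,"ay":0,"az":29},{"tx":0,"ty":0,"tz":0,"ax":0,"ay":0,"az":33},{"tx":0,"ty":0,"tz":0,"ax":0,"ay":0,"az":36},{"tx":0,"ty":0,"tz":0,"ax":0,"ay":0,"az":36},{"tx":0,"ty":0,"tz":0,"ax":0,"ay":0,"az":36}]}}

```text
t: 7.1
ee_pos: [0.5157, 0.1677, 0.089]
eef_rot: [-3.11, -0.434, -0.001]
contact_force: [-1.2, 7.2, 3.1]
finger_gap: 0.009
```

Run:
```python
from h import *
s=env.read_state();print(s["moment"],s["contact_force"],s["joint_positions"])
x=Ro.from_rotvec(s["eef_rot"]).as_matrix()[:,0];print("jaw heading",np.degrees(np.arctan2(x[1],x[0])))
```

```text
[ 1.14046596  0.3007214  -0.04843659] [-1.24039975  7.17468155  3.06791933] [ 1.71368496e-01  1.43839772e-01  1.66870347e+00  1.59326760e-03
  1.32841871e+00 -1.06037743e-01]
jaw heading 15.872291262248122
```

>>> {"name": "jog_arm", "arguments": {"plan": [{"tx":0,"ty":0,"tz":0,"ax":0,"ay":0,"az":0.7},{"tx":0,"ty":0,"tz":0,"ax":0,"ay":0,"az":1}]}}

```text
t: 7.3
ee_pos: [0.5157, 0.1678, 0.0891]
eef_rot: [-3.114, -0.406, -0.001]
contact_force: [-1.8, 6.4, 3.2]
finger_gap: 0.0089
```

Run:
```python
from h import *
s=env.read_state();print(s["moment"],s["contact_force"])
```

```text
[1.15737578 0.36408845 0.05160688] [-1.77212686  6.44946473  3.15590592]
```

>>> {"name": "jog_arm", "arguments": {"plan": [{"tx":0,"ty":0,"tz":0,"ax":0,"ay":0,"az":0},{"tx":0,"ty":0,"tz":0,"ax":0,"ay":0,"az":0},{"tx":0,"ty":0,"tz":0,"ax":0,"ay":0,"az":0},{"tx":0,"ty":0,"tz":-4,"ax":0,"ay":0,"az":0},{"tx":0,"ty":0,"tz":-9,"ax":0,"ay":0,"az":0},{"tx":0,"ty":0,"tz":-14,"ax":0,"ay":0,"az":0},{"tx":0,"ty":0,"tz":-16,"ax":0,"ay":0,"az":0},{"tx":0,"ty":0,"tz":-16,"ax":0,"ay":0,"az":0}], "hand": -0.3}}

```text
t: 8.1
ee_pos: [0.5167, 0.1669, 0.2521]
eef_rot: [-3.115, -0.406, -0.008]
contact_force: [-0.2, -0.3, -0.7]
finger_gap: 0.0299
```

Run:
```python
from h import *
import pickle
s=env.read_state();i=imaging.camera_info("wrist")
im=imaging.snapshot("wrist");pickle.dump((s,i),open("w6.pkl","wb"))
cv2.imwrite("pics/w6.png",im);print(s["ee_pos"],proj("wrist",[.539,.089,.164],i),proj("wrist",[.5153,.1665,.139],i))
```

```text
[0.51671178 0.16693407 0.25210673] [320.28378035 270.47651362] [317.05701166 183.15330877]
```

View pics/w6.png

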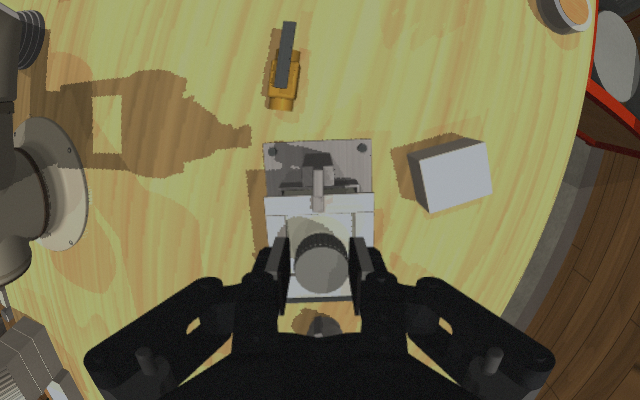

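The bar now crosses the frame's free edge at (319,190), and the cap is at (321,270). I'll measure both.

Run:
```python
import cv2
a=cv2.imread("pics/w6.png")[130:310,255:385]
cv2.imwrite("pics/w6z.png",cv2.resize(cv2.convertScaleAbs(a[0:145],alpha=1.3),None,fx=5,fy=5,interpolation=cv2.INTER_CUBIC)[0:600])
cv2.imwrite("pics/w6c.png",cv2.resize(cv2.convertScaleAbs(a[95:],alpha=1.3),None,fx=5,fy=5,interpolation=cv2.INTER_CUBIC))
```

View pics/w6z.png

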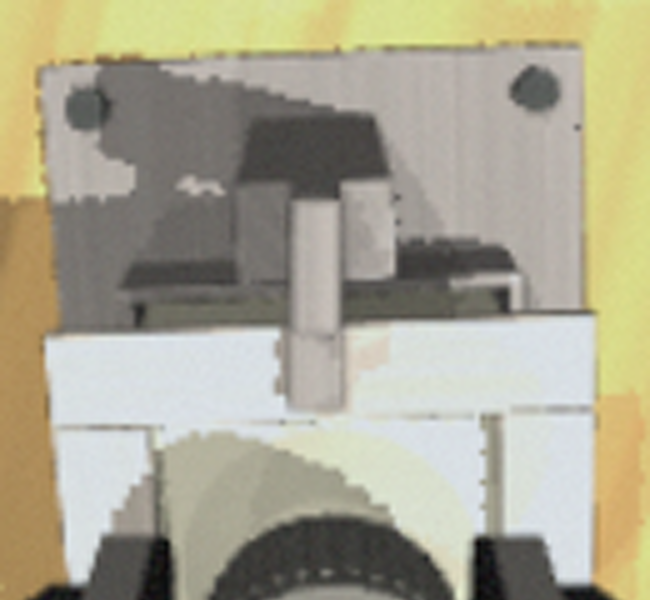

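View pics/w6c.png

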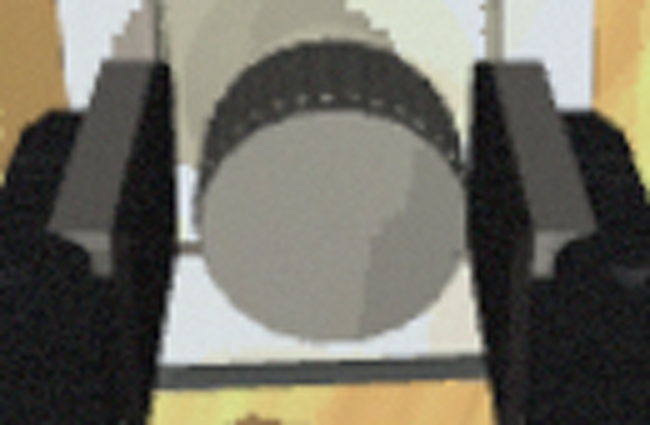

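Run:
```python
from h import *
import pickle
s,i=pickle.load(open("w6.pkl","rb"))
Z=lambda p:(p[0]/5+255-.4,p[1]/5+130-.4);C=lambda p:(p[0]/5+255-.4,p[1]/5+225-.4)
H=lambda d:np.degrees(np.arctan2(d[1],d[0]))
a,b=[onz("wrist",Z(p),.105,i) for p in((48,335),(592,313))];print("edge",a,b,np.linalg.norm(a-b),H(b-a))
a,b=[onz("wrist",Z(p),.006,i) for p in((40,67),(580,45))];print("plate far edge",np.linalg.norm(a-b),H(b-a))
f=np.array([onz("wrist",Z(p),.139,i) for p in((291,199),(342,199),(340,335),(290,333))]);d=f[3]+f[2]-f[0]-f[1];print("fin",f.mean(0),H(d),np.linalg.norm(d)/2)
e=np.array([onz("wrist",Z(p),.113,i) for p in((286,410),(345,411))]).mean(0);print("bar end",e,H(e-f.mean(0)))
q=[onz("wrist",C(p),.164,i) for p in((203,220),(466,220),(335,108),(335,341))]
print(q);print((q[0]+q[1])/2,(q[2]+q[3])/2,np.linalg.norm(q[0]-q[1]),np.linalg.norm(q[2]-q[3]))
x=Ro.from_rotvec(s["eef_rot"]).as_matrix();print(x,totool((q[0]+q[1]+q[2]+q[3])/4),H(x[:,0]))
```

```text
edge [0.46518771 0.12915497 0.105     ] [0.57897697 0.16441198 0.105     ] 0.11912620451372925 17.21531960738591
plate far edge 0.14857563599818036 17.15719271973586
fin [0.51591262 0.16677568 0.139     ] -75.79462153607173 0.0266776469400861
bar end [0.52558912 0.13004245 0.113     ] -75.24205597755996
[array([0.51492596, 0.08469548, 0.164     ]), array([0.56441808, 0.09763971, 0.164     ]), array([0.53338437, 0.11477196, 0.164     ]), array([0.5471182 , 0.06382077, 0.164     ])]
[0.53967202 0.0911676  0.164     ] [0.54025128 0.08929636 0.164     ] 0.05115684686052199 0.05276970616219884
[[ 9.66522786e-01  2.56527170e-01  5.24540784e-03]
 [ 2.56526128e-01 -9.66536894e-01  8.82014595e-04]
 [ 5.29614091e-03  4.93096959e-04 -9.99985854e-01]] [0.00319894 0.08015366 0.08575036] 14.864247507350356
```

>>> {"name": "jog_arm", "arguments": {"plan": [{"tx":0.3,"ty":4,"tz":0,"ax":0,"ay":0,"az":0},{"tx":0.3,"ty":8.15,"tz":0,"ax":0,"ay":0,"az":0},{"tx":0.3,"ty":8.15,"tz":3,"ax":0,"ay":0,"az":0},{"tx":0.3,"ty":8.15,"tz":7,"ax":0,"ay":0,"az":0},{"tx":0.3,"ty":8.15,"tz":9,"ax":0,"ay":0,"az":0},{"tx":0.3,"ty":8.15,"tz":10,"ax":0,"ay":0,"az":0},{"tx":0.3,"ty":8.15,"tz":10,"ax":0,"ay":0,"az":0},{"tx":0.3,"ty":8.15,"tz":10,"ax":0,"ay":0,"az":0}], "hand": 1}}

```text
t: 8.95
ee_pos: [0.5398, 0.0889, 0.1493]
eef_rot: [-3.115, -0.407, -0.001]
contact_force: [0.0, 0.2, -0.0]
finger_gap: 0.0854
```

Run:
```python
from h import *
import pickle
s=env.read_state();i=imaging.camera_info("wrist")
im=imaging.snapshot("wrist");pickle.dump((s,i),open("w7.pkl","wb"))
cv2.imwrite("pics/w7.png",cv2.convertScaleAbs(im,alpha=1.4));print(s["ee_pos"],s["eef_rot"])
im=imaging.snapshot("side")
cv2.imwrite("pics/s7z.png",cv2.resize(cv2.convertScaleAbs(im[130:290,270:430],alpha=1.4,beta=15),None,fx=3.7,fy=3.7,interpolation=cv2.INTER_CUBIC))
```

```text
[0.53975763 0.08892166 0.14930499] [-3.11514531e+00 -4.06620615e-01 -9.73460842e-04]
```

View pics/w7.png

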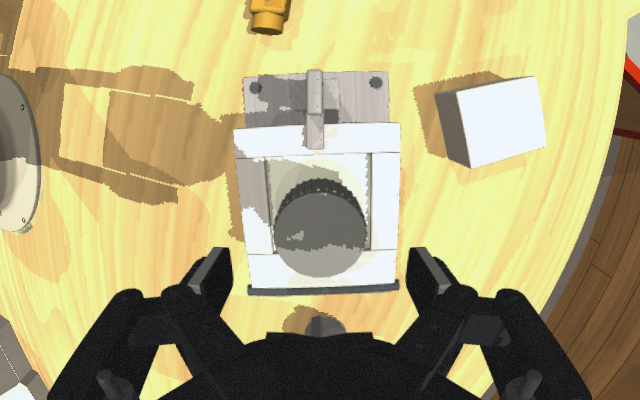

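View pics/s7z.png

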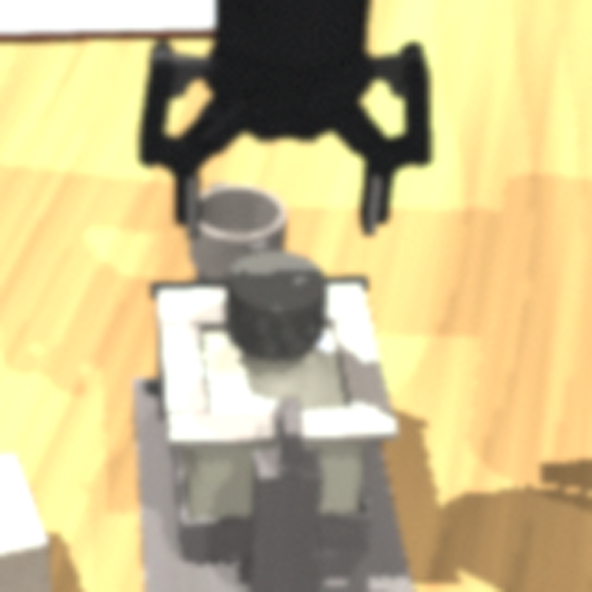

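Run:
```python
from h import *
import pickle
s,i=pickle.load(open("w7.pkl","rb"))
q=[onz("wrist",p,.164,i) for p in((274,232),(366,232),(320,192),(320,278))]
print((q[0]+q[1])/2,(q[2]+q[3])/2,np.linalg.norm(q[0]-q[1]),np.linalg.norm(q[2]-q[3]))
R=Ro.from_rotvec(s["eef_rot"]).as_matrix()
for k,uv in ((-.05,(372,232)),(.05,(187,222))):
    uv=(uv[0]/3.7+270-.4,uv[1]/3.7+130-.4)
    P=s["ee_pos"]+R[:,0]*k+R[:,1]*0
    c,d=ray("side",uv); t=(P[1]-c[1])/d[1]; X=c+t*d; print(P,X,"tip rel tcp",X[2]-s["ee_pos"][2])
```

```text
[0.53951139 0.0917169  0.164     ] [0.54035335 0.08853433 0.164     ] 0.052113946681695736 0.05348957022958563
[0.49143291 0.07608731 0.14927413] [0.4927034  0.07608731 0.19417085] tip rel tcp 0.044865862854094496
[0.58808235 0.10175601 0.14933585] [0.58703712 0.10175601 0.20160574] tip rel tcp 0.05230075147291974
```

>>> {"name": "jog_arm", "arguments": {"plan": [{"tx":0,"ty":0,"tz":3,"ax":0,"ay":0,"az":0},{"tx":0,"ty":0,"tz":5,"ax":0,"ay":0,"az":0},{"tx":0,"ty":0,"tz":5.7,"ax":0,"ay":0,"az":0},{"tx":0,"ty":0,"tz":5.7,"ax":0,"ay":0,"az":0},{"tx":0,"ty":0,"tz":5.7,"ax":0,"ay":0,"az":0}]}}

```text
t: 9.55
ee_pos: [0.5401, 0.0889, 0.093]
eef_rot: [3.115, 0.406, 0.003]
contact_force: [-0.1, -0.4, -0.1]
finger_gap: 0.0854
```

>>> {"name": "jog_arm", "arguments": {"plan": [{"tx":0,"ty":0,"tz":0,"ax":0,"ay":0,"az":0},{"tx":0,"ty":0,"tz":0,"ax":0,"ay":0,"az":0},{"tx":0,"ty":0,"tz":0,"ax":0,"ay":0,"az":0},{"tx":0,"ty":0,"tz":0,"ax":0,"ay":0,"az":0},{"tx":0,"ty":0,"tz":0,"ax":0,"ay":0,"az":0},{"tx":0,"ty":0,"tz":0,"ax":0,"ay":0,"az":0}], "hand": -1, "newtons": 80}}

```text
t: 10.15
ee_pos: [0.5399, 0.0889, 0.0921]
eef_rot: [3.115, 0.406, 0.002]
contact_force: [4.0, -0.4, 5.8]
finger_gap: 0.0518
```

Run:
```python
from h import *
s=env.read_state();print(s["ee_pos"],s["contact_force"],s["moment"],s["finger_gap"])
im=imaging.snapshot("wrist")
cv2.imwrite("pics/w8.png",cv2.convertScaleAbs(im,alpha=1.4))
im=imaging.snapshot("side")
cv2.imwrite("pics/s8z.png",cv2.resize(cv2.convertScaleAbs(im[150:290,280:420],alpha=1.4,beta=15),None,fx=4,fy=4,interpolation=cv2.INTER_CUBIC))
```

```text
[0.53991776 0.0888659  0.09207487] [ 3.97313522 -0.42957407  5.78283598] [ 0.0759001  -0.51338833  0.10356639] 0.05183905500697438
```

View pics/w8.png

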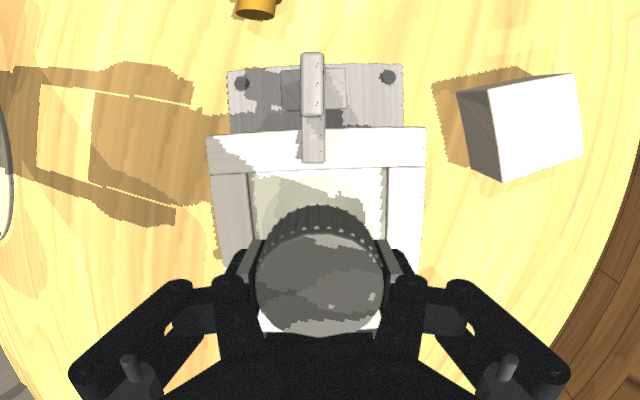

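View pics/s8z.png

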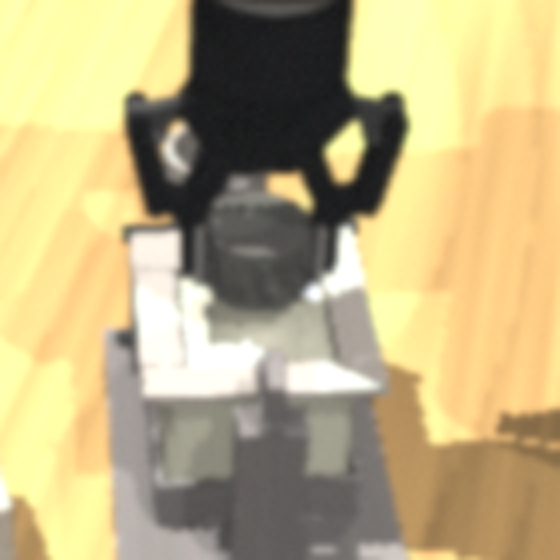

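>>> {"name": "jog_arm", "arguments": {"plan": [{"tx":0,"ty":0,"tz":0.2,"ax":0,"ay":0,"az":0},{"tx":0,"ty":0,"tz":0.4,"ax":0,"ay":0,"az":0},{"tx":0,"ty":0,"tz":0.6,"ax":0,"ay":0,"az":0},{"tx":0,"ty":0,"tz":0.6,"ax":0,"ay":0,"az":0},{"tx":0,"ty":0,"tz":0.6,"ax":0,"ay":0,"az":0}]}}

```text
t: 10.75
ee_pos: [0.5401, 0.0889, 0.0864]
eef_rot: [3.115, 0.407, 0.003]
contact_force: [3.9, 1.1, 8.6]
finger_gap: 0.0515
```

>>> {"name": "jog_arm", "arguments": {"plan": [{"tx":0,"ty":0,"tz":0.1,"ax":0,"ay":0,"az":0},{"tx":0,"ty":0,"tz":0.1,"ax":0,"ay":0,"az":0},{"tx":0,"ty":0,"tz":0.1,"ax":0,"ay":0,"az":0}]}}

```text
t: 11.05
ee_pos: [0.5401, 0.0889, 0.0856]
eef_rot: [3.115, 0.407, 0.003]
contact_force: [2.7, 0.8, 12.1]
finger_gap: 0.0525
```

Run:
```python
from h import *
for k in range(1):
    s=env.read_state();print(s["ee_pos"],s["contact_force"],s["moment"],s["joint_positions"])
im=imaging.snapshot("side");print(env.read_state()["contact_force"])
cv2.imwrite("pics/s9z.png",cv2.resize(cv2.convertScaleAbs(im[150:290,280:420],alpha=1.4,beta=15),None,fx=4,fy=4,interpolation=cv2.INTER_CUBIC))
```

```text
[0.5401204  0.08891316 0.0856097 ] [ 2.6643971   0.82168904 12.09032108] [ 0.07502915 -0.24763777  0.15320735] [ 2.23127753e-02  1.56237732e-01  1.66176661e+00  1.17160365e-04
  1.32174437e+00 -2.37344261e-01]
[ 1.15722461  0.453369   12.00524784]
```

View pics/s9z.png

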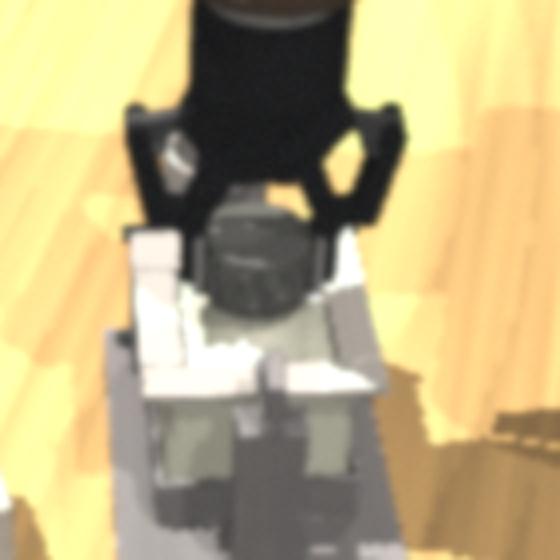

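>>> {"name": "jog_arm", "arguments": {"plan": [{"tx":0,"ty":0,"tz":0,"ax":0,"ay":0,"az":-4},{"tx":0,"ty":0,"tz":0,"ax":0,"ay":0,"az":-8},{"tx":0,"ty":0,"tz":0,"ax":0,"ay":0,"az":-12},{"tx":0,"ty":0,"tz":0,"ax":0,"ay":0,"az":-16},{"tx":0,"ty":0,"tz":0,"ax":0,"ay":0,"az":-20},{"tx":0,"ty":0,"tz":0,"ax":0,"ay":0,"az":-20}]}}

```text
t: 11.7
ee_pos: [0.5398, 0.0889, 0.0854]
eef_rot: [2.996, 0.945, 0.002]
contact_force: [0.2, 0.3, 9.7]
finger_gap: 0.0517
```

Run:
```python
from h import *
s=env.read_state();print(s["ee_pos"],s["contact_force"],s["moment"],s["finger_gap"])
im=imaging.snapshot("side")
cv2.imwrite("pics/s10z.png",cv2.resize(cv2.convertScaleAbs(im[150:290,280:420],alpha=1.4,beta=15),None,fx=4,fy=4,interpolation=cv2.INTER_CUBIC))
im=imaging.snapshot("wrist");cv2.imwrite("pics/w10.png",cv2.convertScaleAbs(im,alpha=1.4))
```

```text
[0.53979124 0.08888562 0.08537553] [0.21034912 0.32073932 9.73778847] [-0.02941205  0.06367831  0.05309063] 0.051748499454467516
```

View pics/w10.png

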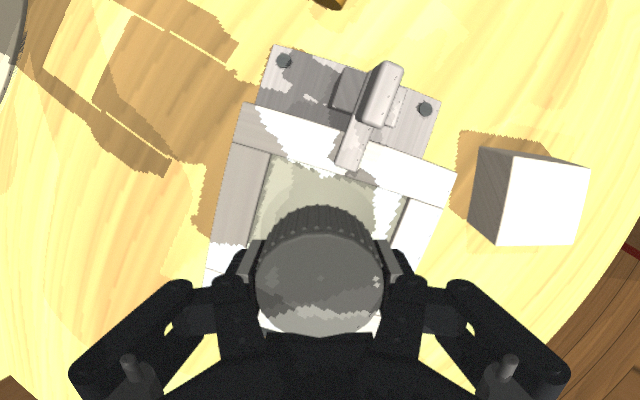

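View pics/s10z.png

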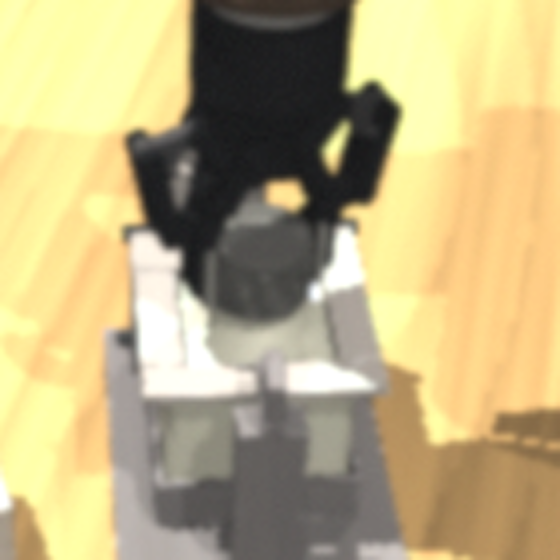

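The cap is still held and pushed down, and the twist meets little resistance (0.05 Nm). I'll continue to about 65°.

>>> {"name": "jog_arm", "arguments": {"plan": [{"tx":0,"ty":0,"tz":0,"ax":0,"ay":0,"az":-5},{"tx":0,"ty":0,"tz":0,"ax":0,"ay":0,"az":-10},{"tx":0,"ty":0,"tz":0,"ax":0,"ay":0,"az":-15},{"tx":0,"ty":0,"tz":0,"ax":0,"ay":0,"az":-20},{"tx":0,"ty":0,"tz":0,"ax":0,"ay":0,"az":-25},{"tx":0,"ty":0,"tz":0,"ax":0,"ay":0,"az":-30},{"tx":0,"ty":0,"tz":0,"ax":0,"ay":0,"az":-35},{"tx":0,"ty":0,"tz":0,"ax":0,"ay":0,"az":-40},{"tx":0,"ty":0,"tz":0,"ax":0,"ay":0,"az":-44},{"tx":0,"ty":0,"tz":0,"ax":0,"ay":0,"az":-44},{"tx":0,"ty":0,"tz":0,"ax":0,"ay":0,"az":-44}]}}

```text
t: 12.9
ee_pos: [0.5398, 0.0889, 0.0854]
eef_rot: [2.426, 1.995, 0.001]
contact_force: [0.0, -0.7, 11.0]
finger_gap: 0.0517
```

Run:
```python
from h import *
s=env.read_state();print(s["ee_pos"],s["contact_force"],s["moment"],s["finger_gap"])
x=Ro.from_rotvec(s["eef_rot"]).as_matrix()[:,0];print("jaw heading",np.degrees(np.arctan2(x[1],x[0])))
im=imaging.snapshot("side")
cv2.imwrite("pics/s11z.png",cv2.resize(cv2.convertScaleAbs(im[150:290,280:420],alpha=1.4,beta=15),None,fx=4,fy=4,interpolation=cv2.INTER_CUBIC))
im=imaging.snapshot("wrist");cv2.imwrite("pics/w11.png",cv2.convertScaleAbs(im,alpha=1.4))
```

```text
[0.53980278 0.08885258 0.08535967] [ 3.86124005e-03 -6.61223113e-01  1.09922294e+01] [-0.03723937  0.05148665  0.02290762] 0.05173672850549497
jaw heading 78.87800621579152
```

View pics/w11.png

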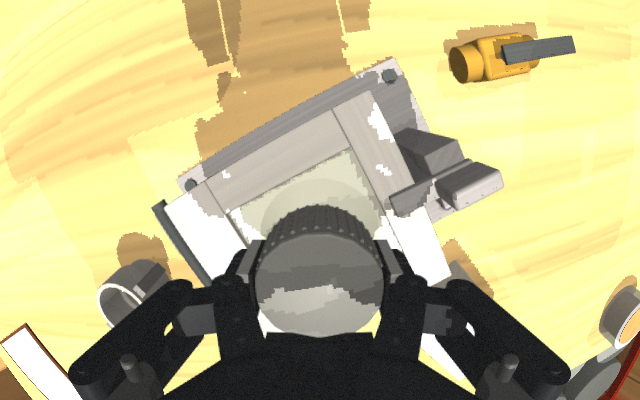

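View pics/s11z.png

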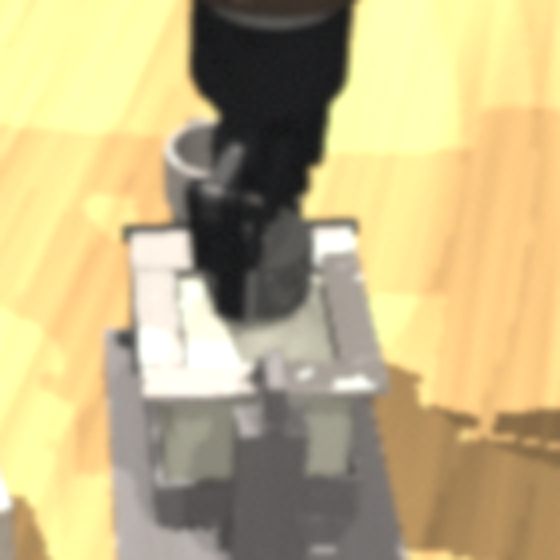

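The twist is at 64° with low moment. I'll lift gently and check the force.

>>> {"name": "jog_arm", "arguments": {"plan": [{"tx":0,"ty":0,"tz":-0.3,"ax":0,"ay":0,"az":0},{"tx":0,"ty":0,"tz":-0.6,"ax":0,"ay":0,"az":0},{"tx":0,"ty":0,"tz":-0.9,"ax":0,"ay":0,"az":0},{"tx":0,"ty":0,"tz":-1.2,"ax":0,"ay":0,"az":0},{"tx":0,"ty":0,"tz":-1.2,"ax":0,"ay":0,"az":0}]}}

```text
t: 13.5
ee_pos: [0.5393, 0.0889, 0.0967]
eef_rot: [-2.426, -1.995, 0.0]
contact_force: [0.5, -0.2, 0.6]
finger_gap: 0.0521
```

>>> {"name": "jog_arm", "arguments": {"plan": [{"tx":0,"ty":0,"tz":-1,"ax":0,"ay":0,"az":0},{"tx":0,"ty":0,"tz":-2.5,"ax":0,"ay":0,"az":0},{"tx":0,"ty":0,"tz":-4.5,"ax":0,"ay":0,"az":0},{"tx":0,"ty":0,"tz":-6.5,"ax":0,"ay":0,"az":0},{"tx":0,"ty":0,"tz":-8.5,"ax":0,"ay":0,"az":0},{"tx":0,"ty":0,"tz":-10,"ax":0,"ay":0,"az":0},{"tx":0,"ty":0,"tz":-11,"ax":0,"ay":0,"az":0},{"tx":0,"ty":0,"tz":-11.5,"ax":0,"ay":0,"az":0},{"tx":0,"ty":0,"tz":-11.5,"ax":0,"ay":0,"az":0},{"tx":0,"ty":0,"tz":-11.5,"ax":0,"ay":0,"az":0},{"tx":0,"ty":0,"tz":-11.5,"ax":0,"ay":0,"az":0},{"tx":0,"ty":0,"tz":-11.5,"ax":0,"ay":0,"az":0}]}}

```text
t: 14.7
ee_pos: [0.5393, 0.0888, 0.2111]
eef_rot: [-2.426, -1.995, 0.001]
contact_force: [0.4, -0.5, 0.3]
finger_gap: 0.0515
```

Run:
```python
from h import *
s=env.read_state();print(s["ee_pos"],s["contact_force"],s["moment"],s["finger_gap"],s["joint_velocities"])
print(Ro.from_rotvec(s["eef_rot"]).as_matrix()[:,2])
im=imaging.snapshot("side")
cv2.imwrite("pics/s12z.png",cv2.resize(cv2.convertScaleAbs(im[120:310,230:420],alpha=1.4,beta=15),None,fx=3,fy=3,interpolation=cv2.INTER_CUBIC))
im=imaging.snapshot("wrist");cv2.imwrite("pics/w12.png",cv2.convertScaleAbs(im,alpha=1.3))
print("mouth side zoom",(proj("side",[.5395,.089,.1525])-[230,120])*3, "cap centre exp",(proj("side",[.5395,.089,s["ee_pos"][2]+.054])-[230,120])*3)
```

```text
[0.53930488 0.08883997 0.21106063] [ 0.43596572 -0.47782081  0.26530269] [0.03006909 0.02726125 0.042042  ] 0.051521497050616066 [-0.00017041 -0.00282097 -0.00229906 -0.00045859  0.00116743 -0.00049863]
[-9.08578956e-04  9.23390709e-05 -9.99999583e-01]
mouth side zoom [343.34703464 268.77754224] cap centre exp [350.96146678 123.90257262]
```

View pics/s12z.png

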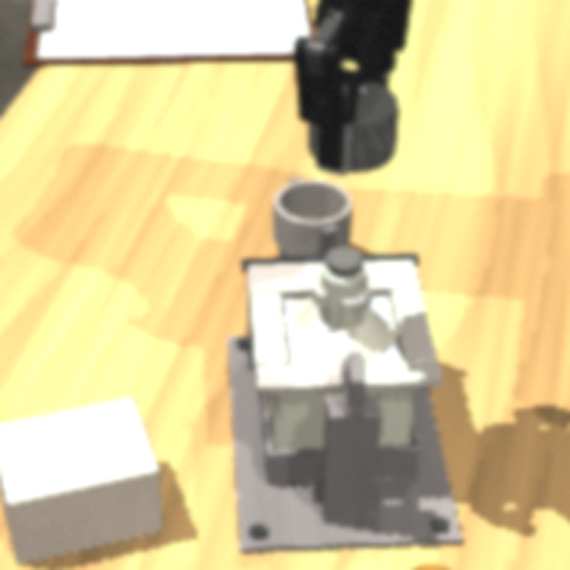

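View pics/w12.png

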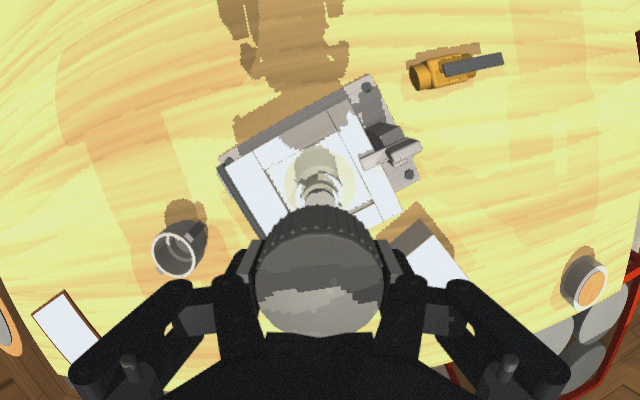

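The side view shows the cap at (360,125) in the gripper and the bare neck at (345,262). The frame is shut, the button is across it and nothing else has moved. Handing in.

```bash
python3 -c "
from bench import workorder
print(workorder.close_job())"
```

```text
the job is handed in; nothing more can be done
None
```

I turned the turnbutton across the frame's edge, then pushed the cap down about 7 mm (12 N), twisted it 64° counter-clockwise and lifted it off. The job is handed in with the cap held still and upright above the jug; it gave no verdict.

**Last checks:**
- **Turnbutton:** it measured about 92.5° in the wrist view, close to its stop.
- **Cap:** it is held at a finger gap of 51.5 mm with almost no outside force. It is straight above the mouth to within about 1–2 mm, with roughly 9 cm of air below it by calculation.
- **Scene:** the last pictures show the frame shut, the jug in its cradle, and the coupling, valve and carton apparently where they were (judged by eye).
- **Time:** about 15 s of the 51 s.

**What disagreed:** the real fingertips sit about 31 mm behind the reported TCP. My first grasp of the turnbutton therefore closed on air above the fin. I measured the offset in the side and wrist views and corrected for it. The cap grasp, the twist and the height I give above all rely on that correction.

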